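Load a plate onto a narrow rest bar and set the end stop

TASK

Slide the drilled aluminium plate off the loading shelf, without lifting it, onto the narrow rest bar, so that it drops in front of the shelf's step and lies level on the bar, square to it and centred across it. Then slide the end stop up until it nips the plate against the step, and back it off again to leave 5 mm of play for the plate. Leave the other things on the bench where they are.

Things in the scene. Friction and masses are not known exactly. Their poses are not given: they have to be found in the camera images.
- step_edge (a point): middle of the loading shelf's top front edge (the step), 44 mm above the bench, on a fixture screwed down at varying place and yaw. x is level, points off the shelf along the rest bar to the sliding stop; y is level along the edge; z up. The steel shelf spans x -144 to 0, y -85 to 85 mm, top flat at z = 0, no rim
- bar_top (a point): on the top of the narrow steel rest bar in front of the shelf, axes as step_edge; in step_edge's frame at x 45, y 0, z -4 mm. The bar spans x 6 to 78, y -12 to 12 mm there (24 mm wide); its top is 4 mm lower than the shelf, 40 mm above the bench. Nothing carries the plate beside or beyond it: more than about 10 mm off centre it topples
- plate_centre (a point): centre (half-way up) of the loose aluminium plate, 90 mm along its x, 110 along its y, 20 thick, about 0.5 kg, five holes; at first flat on the shelf, its x axis within 0.3 rad of the fixture's, up to 25 mm off to a side. Too wide to grip; push it by its edges (2 to 6 N). On the bar against the step it is at x 45, y 0, z 6 mm in step_edge's frame
- stop (a joint): travel (m, 0 to 0.066) of the sliding end stop along the fixture's x; grows away from the shelf. Its nose face stands 85 mm + this travel from the step, so the 90 mm plate is nipped between step and nose at 0.005, and 0.010 leaves 5 mm of play. Slides with about 2 N of friction and stays where it is left
- stop_tab (a point): point to pinch on the sliding stop: the upright aluminium tab on its carriage, 14 mm thick along the fixture's y, 26 along x; its top is 15 mm above this point, and it is free for 35 mm below. Its nose block (34 mm wide, top 7 mm below this point) begins 13 mm nearer the shelf; the nose face is 31 mm from this point towards the shelf
- nut_m16: M16 hexagon nut, 26 mm across and 12 mm high, lying by the far side of the rest bar; its origin is the centre of its underside; leave it alone
- collet_0: turned steel collet, 29 mm across and 32 mm high, standing by the far side of the rest bar; its origin is the centre of its underside; leave it alone
- hammer: hammer with a wooden handle, 282 mm long, 24 mm high, lying at the bench's front edge; its origin is the centre of its underside; leave it alone
- spanner_17: open-ended and ring spanner, 186 mm long, 8 mm high, lying behind the fixture; its origin is the centre of its underside; leave it alone

How it is judged:
On the way, in this order (a step that is already met when the one before it is completed fails the run):
1. the plate lies level on the rest bar, wholly off the shelf (x of plate_centre in the frame of step_edge above 0.043 m and z of plate_centre in the frame of step_edge between 0.003 and 0.009 m and angle between plate_centre's own z axis and vertical below 0.03 rad), for 0.2 s.
2. the stop nips the plate against the step (value of joint stop below 0.0065 m and x of plate_centre in the frame of step_edge below 0.0465 m and contact force between stop and plate above 2 N), for 0.05 s.
At the end, for the whole second after the job is handed in: the plate lies level on the rest bar between step and stop, centred across the bar within 8 mm and square within 5 degrees (0.09 rad), and the stop is backed off so that the plate has 2 to 9 mm of play (stop travel 0.007 to 0.014 m) (all of step 1 and x of plate_centre in the frame of step_edge below 0.054 m and y of plate_centre in the frame of step_edge between -0.008 and 0.008 m and angle between the x axis of plate_centre and the x axis of step_edge, either way round below 0.09 rad and value of joint stop between 0.007 and 0.014 m); the robot touches nothing.
It fails at once if the plate is lifted (its centre more than 12 mm above its height on the shelf) (z of plate_centre in the frame of step_edge above 0.022 m).
It fails at once if the plate topples off its support (angle between plate_centre's own z axis and vertical above 0.35 rad or z of plate_centre in the frame of step_edge below -0.015 m).
It fails at once if a bystander is moved by more than 30 mm (distance of any of nut_m16, collet_0, hammer, spanner_17 from where it was at the start of the episode above 0.03 m).
It also fails if it takes over 72 s, if anything falls off the work surface, if the arm or the gripper's body presses on something with over 40 N, if the wrist force passes 120 N, or if a joint passes its speed limit or range.

ROBOT

A 7-joint arm with a two-finger parallel gripper is mounted at the origin on a cart in front of the work surface, level with it; the furniture and walls round the work are solid. World frame = base frame: x ahead of the robot, y to its left, z up, the work surface at z = 0. Lengths are in m, angles in rad, forces in N, time in s.
With the tool pointing down it reaches from about 0.35 to 0.9 m from the base axis. Payload 19.9 kg.
Tool frame: the origin (TCP) lies at the very end of the fingers, on their centre line; the grasp point (between the pads) lies tcp_to_grasp behind it (tcp_to_grasp is the distance from the TCP to the grasp point, in m); z points along the fingers, y is the line along which they close (so a half turn about z gives the same grasp; the last joint's range is limited). The gripper opens to 94 mm and grips with 3 to 60 N. Pads are 16 mm wide; open, the fingers measure 119 mm over their backs; the gripper's body (75 mm by 177 mm) begins 78 mm behind the grasp point.
Start: joints at [1.141, 0.417, -0.01, 1.614, 0.005, 1.111, -0.053], TCP at [0.237, -0.578, 0.205] pointing down, gripper open.
Joint ranges: [-2.81, 2.81], [-0.39, 2.02], [-1.27, 1.25], [0.06, 2.57], [-1.19, 4.33], [0.19, 2], [-2.82, 2.82]. Speed limits (rad/s): [1.89, 1.89, 2.39, 2.39, 3.01, 3.01, 3.01].

INTERFACE

Orientations are given as a unit quaternion [x, y, z, w].
In Python, from station import observe, capture, calibration, hand_in, tcp_to_grasp gives the robot as it stands.
- The arm moves only by the shell command python3 -m pendant 'ROWS'. ROWS is JSON, a list of rows, each a list of 3 entries, a list of its own where there are three numbers: the shift along the world's x, y, z as a fraction of full scale, then the turn about the world's z as a fraction of full scale, then the closure, from 0 (fully open) to 1 (shut). A call has 1 to 12 rows; each row shifts and turns the commanded pose from where the row before left it; what a row does not reach is not made up. Full scale, the value 1, is 0.02 m for a shift and 0.12 rad for a turn. A row lasts 1/12 s, in which the tool goes at most 41.7 mm and 7.16 degrees, less where a joint would pass 70% of its speed; a pose out of reach is approached as far as the arm can. A call with a number of a shift or a turn outside -1 to 1 is refused whole. A call with a gripper value outside its range is refused whole. The fingers move at their own pace and stop on an object; the grip force is fixed at half the most. Time passes only in rows, so rows that do not move let the fingers close. It gives the time, the measured TCP pose, the force, the opening and the grip force at its end, in the units of the state.
- observe(): the state, without advancing time (a new reading comes with each control period).
- capture(name): name is "side" or "top" or "wrist"; returns the picture (400x640x3 uint8, blue, green, red); there is no depth.
- calibration(name): a dict with "K" (3x3 intrinsics, pixels), "R" (3x3) and "t" (3): a world point X has camera coordinates R X + t. Camera axes: x right, y down, z forward; pixel columns grow to the right and rows downward; lengths in m; the calibration is good to about 2 mm. A picture is of the moment at which its call begins: read the wrist's pose just before it. calibration takes no time and is no camera call; for the wrist camera it gives the pose at the moment of the call.
- hand_in(): hands the job in; it is judged then, once.
The state is a dict: "time": time; "qpos": joint angles; "qd": joint speeds; "tau": joint torques, N m; "tool_pos": TCP position; "eef_rot": TCP orientation; "force": force on the tool from outside, world axes, zero at the start; "moment": the same for the moment, N m; "finger_gap": opening from 0.0 (shut) to 1.0 (fully open); "gripper_force": force on a finger pad.
Only numpy, scipy, OpenCV 4.12 (cv2) and the standard library are available. Lean on these libraries where they do the work, as an engineer would, in place of code of your own. Each camera call takes 0.05 s, during which the arm holds its last target. There are 200 camera calls.

## Working session

There is one attempt and no reset: what is moved stays moved. The work goes in short steps, Python scripts to look and compute and a shell command to move; the robot and the scene stay as the last step left them, time stands still between calls to the robot, and variables do not carry over. Pictures are saved under pics/ and viewed, at most 10 in all, crops included, and the job is handed in when it is done.

```bash
ls; mkdir -p pics; python3 - <<'E'
from station import *
import cv2
print(tcp_to_grasp if not callable(tcp_to_grasp) else tcp_to_grasp())
s=observe();print(s)
for n in("top","side"):
    cv2.imwrite(f"pics/{n}0.png",capture(n));c=calibration(n);print(n,c)
E
```

```text
pics
0.0188
{'time': 0.0, 'qpos': array([ 1.14049003,  0.41798909, -0.010313  ,  1.61416806,  0.00470569,
        1.1106687 , -0.0529837 ]), 'qd': array([-5.50264537e-04,  1.55288189e-05,  5.25284699e-04,  2.68930538e-04,
        5.14592912e-04, -1.78957424e-04, -7.26235720e-04]), 'tau': array([ 4.52784570e-04, -8.51245093e+01,  6.38945997e-01, -4.25995159e+01,
       -4.87721816e-02,  1.85891421e-02,  6.07346169e-05]), 'tool_pos': array([ 0.23678053, -0.57801392,  0.20481837]), 'eef_rot': array([ 9.81159469e-01,  1.93198683e-01, -1.61389420e-04, -5.82777801e-04]), 'force': array([ 1.18971959, -0.162989  , -0.09912856]), 'moment': array([-0.0395295 , -0.0337484 ,  0.03505391]), 'gripper_force': 0.0, 'finger_gap': 1.000088184156038}
top {'K': array([[399.2325596 ,   0.        , 321.95006722],
       [  0.        , 399.2325596 , 200.58218626],
       [  0.        ,   0.        ,   1.        ]]), 'R': array([[ 0.00129187, -0.99982708, -0.01855085],
       [-0.98101566,  0.00233034, -0.19391452],
       [ 0.19392422,  0.01844919, -0.98084302]]), 't': array([0.09950472, 0.55679937, 0.88319877])}
side {'K': array([[493.12740528,   0.        , 326.69303034],
       [  0.        , 493.12740528, 195.39725606],
       [  0.        ,   0.        ,   1.        ]]), 'R': array([[ 0.99974598,  0.00408392,  0.02216504],
       [ 0.02127613, -0.4954776 , -0.86836011],
       [ 0.00743596,  0.86861111, -0.49543863]]), 't': array([-0.56000974,  0.09728343,  0.98148249])}
```

View pics/top0.png

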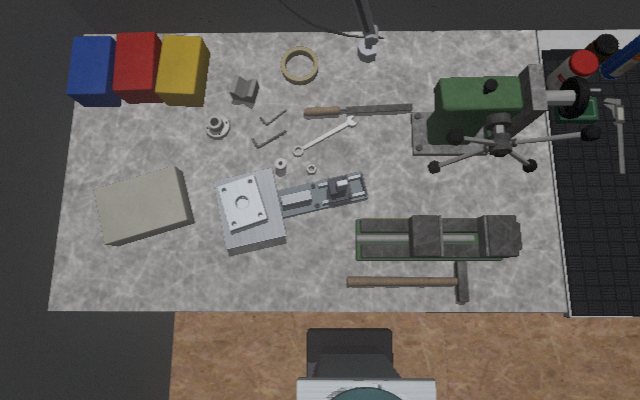

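View pics/side0.png

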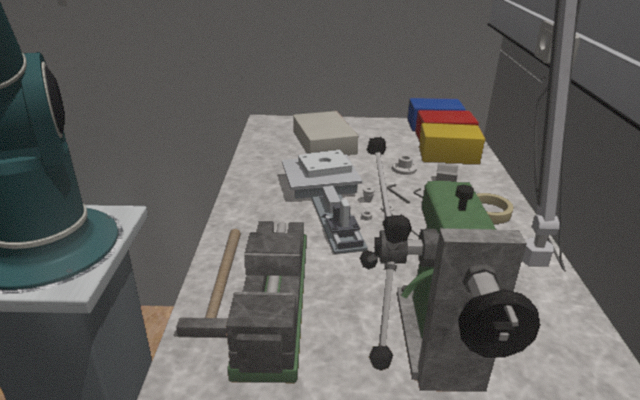

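The top view shows the shelf around (250,210) with the plate at (242,203) and the stop to the right at (340,188). I'll zoom in on it.

```bash
python3 - <<'E'
import cv2
a=cv2.imread("pics/top0.png")[155:260,205:385]
cv2.imwrite("pics/top0z.png",cv2.resize(a,None,fx=4.4,fy=4.4,interpolation=cv2.INTER_CUBIC))
E
```

```text
(no output)
```

View pics/top0z.png

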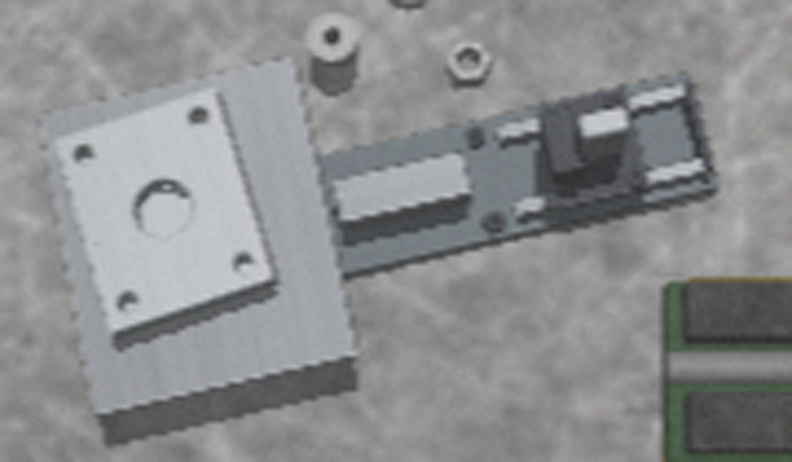

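```bash
cat > h.py <<'E'
import numpy as np, cv2
from station import *
def ray(c,uv,z):
    uv=np.atleast_2d(np.array(uv,float)); d=(np.linalg.inv(c["K"])@np.c_[uv,np.ones(len(uv))].T).T@c["R"]
    o=-c["R"].T@c["t"]; return (o+d*((z-o[2])/d[:,2])[:,None])[:,:2]
def fit(model,P):  # rigid 2D: P = R m + t
    model=np.array(model,float);a=model-model.mean(0);b=P-P.mean(0)
    th=np.arctan2((a[:,0]*b[:,1]-a[:,1]*b[:,0]).sum(),(a*b).sum())
    R=np.array([[np.cos(th),-np.sin(th)],[np.sin(th),np.cos(th)]]);t=P.mean(0)-R@model.mean(0)
    return th,R,t,np.linalg.norm(model@R.T+t-P,axis=1)
E
python3 - <<'E'
from h import *
np.set_printoptions(precision=4,suppress=True)
c=calibration("top")
f=lambda p:(np.array(p)+.5)/4.4-.5+[205,155]
sh=ray(c,f([(40,115),(293,57),(356,357),(100,413)]),.044)
th,R,t,e=fit([(-.144,.085),(0,.085),(0,-.085),(-.144,-.085)],sh);print("step",th,t,e)
pl=ray(c,f([(56,143),(217,90),(273,277),(113,330)]),.064)
tp,_,p,e2=fit([(-.045,.055),(.045,.055),(.045,-.055),(-.045,-.055)],pl);print("plate",tp,p,e2,"rel",tp-th,R.T@(p-t))
bar=ray(c,f([(334,182),(460,153),(470,192),(344,222)]),.040)
print("bar",(bar-t)@R)
tab=ray(c,f([(583,113),(623,106),(628,129),(587,137)]),.080)
print("tab z?",(tab-t)@R,tab.mean(0))
print(calibration("wrist"))
E
```

```text
step -1.34060593725671 [0.5591 0.2021] [0.0007 0.0014 0.0023 0.0034]
plate -1.2452108459951674 [0.552  0.2858] [0.0017 0.0015 0.0018 0.002 ] rel 0.09539509126154266 [-0.0831  0.0122]
bar [[ 0.0058  0.0113]
 [ 0.0764  0.0112]
 [ 0.0768 -0.0112]
 [ 0.0065 -0.0117]]
tab z? [[ 0.1439  0.008 ]
 [ 0.1652  0.0068]
 [ 0.1648 -0.0059]
 [ 0.1429 -0.0051]] [0.5952 0.0521]
{'K': array([[357.0004,   0.    , 322.6566],
       [  0.    , 357.0004, 196.1147],
       [  0.    ,   0.    ,   1.    ]]), 'R': array([[ 0.3796, -0.9252, -0.0006],
       [-0.8976, -0.3684,  0.2421],
       [-0.2243, -0.0914, -0.9702]]), 't': array([-0.6246, -0.0249,  0.391 ])}
```

The fixture sits at yaw -1.3406 with the step at (0.559, 0.202). The bar corners and sizes fit to within 3 mm. The plate is at (-83, +12) mm in the fixture frame, with a relative yaw of 0.095. I'll travel with the fingers partly closed, so they work as a two-point pusher, to a spot behind the plate.

```bash
python3 -m pendant '[[[0.32,1,0.25],0.25,0.36],[[0.32,1,0.25],0.25,0.36],[[0.32,1,0.25],0.25,0.36],[[0.32,1,0.25],0.25,0.36],[[0.32,1,0.25],0.25,0.36],[[0.32,1,0.25],0.25,0.36],[[0.32,1,0.25],0.25,0.36],[[0.32,1,0.25],0.25,0.36],[[0.32,1,0],0.25,0.36],[[0.32,1,0],0.25,0.36],[[0.32,1,0],0.25,0.36],[[0.32,1,0],0.25,0.36]]' && python3 -m pendant '[[[0.32,1,0],0.25,0.36],[[0.32,1,0],0.25,0.36],[[0.32,1,0],0.25,0.36],[[0.32,1,0],0.25,0.36],[[0.32,1,0],0.25,0.36],[[0.32,1,0],0.25,0.36],[[0.32,1,0],0.25,0.36],[[0.32,1,0],0.25,0.36],[[0.32,1,0],0.25,0.36],[[0.32,1,0],0.25,0.36],[[0.32,1,0],0.25,0.36],[[0.32,1,0],0.25,0.36]]' && python3 -m pendant '[[[0.32,1,0],0.25,0.36],[[0.32,1,0],0.25,0.36],[[0.32,1,0],0.25,0.36],[[0.32,1,0],0.25,0.36],[[0.32,1,0],0.25,0.36],[[0.32,1,0],0.25,0.36],[[0.32,1,0],0.25,0.36],[[0.32,1,0],0.25,0.36],[[0.32,1,0],0.25,0.36],[[0.32,1,0],0.25,0.36],[[0,0,0],0.25,0.36],[[0,0,0],0.25,0.36]]'
```

```text
time: 1.1
tool_pos: [0.3139, -0.3369, 0.2453]
eef_rot: [0.93, 0.367, -0.0, -0.0]
force: [0.1, -0.2, 0.5]
finger_gap: 0.639
gripper_force: 0.0
time: 2.1
tool_pos: [0.3908, -0.0962, 0.2455]
eef_rot: [0.849, 0.528, -0.0, 0.0]
force: [-0.1, -1.1, -0.2]
finger_gap: 0.64
gripper_force: 0.0
time: 3.1
tool_pos: [0.4541, 0.1041, 0.2453]
eef_rot: [0.74, 0.672, 0.0, -0.001]
force: [0.4, -0.1, 0.2]
finger_gap: 0.639
gripper_force: 0.0
```

```bash
python3 - <<'E'
from h import *
c=calibration("wrist");cv2.imwrite("pics/w1.png",capture("wrist"))
import pickle;pickle.dump(c,open("w1.pkl","wb"));print(-c["R"].T@c["t"],c["R"][2])
E
```

```text
[0.46170458 0.17404593 0.42546823] [-0.02324302 -0.24085725 -0.9702822 ]
```

View pics/w1.png

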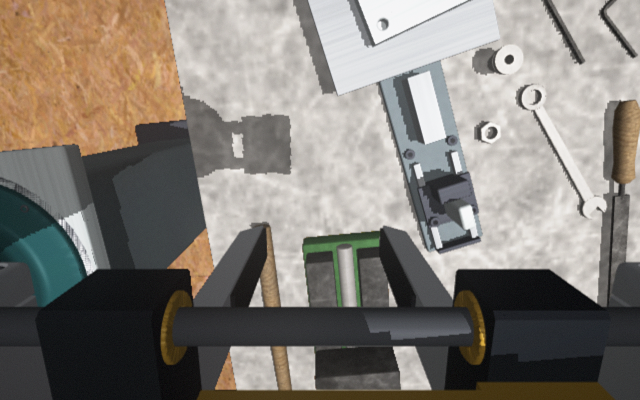

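```bash
python3 - <<'E'
from h import *
import pickle
np.set_printoptions(precision=4,suppress=True)
c=pickle.load(open("w1.pkl","rb"))
t=np.array([.5591,.2021]);th=-1.3406;R=np.array([[np.cos(th),-np.sin(th)],[np.sin(th),np.cos(th)]])
print("step corners",(ray(c,[(337,95),(499,40)],.044)-t)@R)
print("bar",(ray(c,[(408,78),(431,71),(446,136),(421,143)],.040)-t)@R)
a=cv2.imread("pics/w1.png")[130:260,380:500]
cv2.imwrite("pics/w1z.png",cv2.resize(a,None,fx=4.5,fy=4.5,interpolation=cv2.INTER_CUBIC))
E
```

```text
step corners [[-0.0016 -0.0834]
 [ 0.      0.0854]]
bar [[ 0.0058 -0.0088]
 [ 0.0067  0.0153]
 [ 0.0757  0.0139]
 [ 0.0744 -0.0133]]
```

View pics/w1z.png

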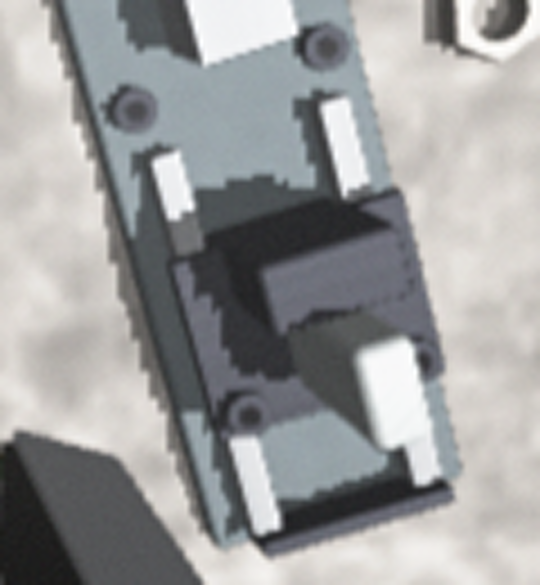

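The wrist view agrees with the top view for the step and bar to within about 2 mm. The tab top is centred near zoom pixel (394,393), so I'll triangulate it against the top view.

```bash
python3 - <<'E'
from h import *
import pickle
np.set_printoptions(precision=4,suppress=True)
c=pickle.load(open("w1.pkl","rb"));d=calibration("top")
t=np.array([.5591,.2021]);th=-1.3406;R=np.array([[np.cos(th),-np.sin(th)],[np.sin(th),np.cos(th)]])
u=np.array([[357,348],[408,337],[430,435],[380,450],[394,393]])/4.5+[380,130]
v=np.array([(587,137),(583,113),(623,106),(628,129),(605,121)])/4.4+[205,155]
P=cv2.triangulatePoints(c["K"]@np.c_[c["R"],c["t"]],d["K"]@np.c_[d["R"],d["t"]],u.T.astype(float),v.T.astype(float));P=(P[:3]/P[3]).T
print(np.c_[(P[:,:2]-t)@R,P[:,2]])
nose=np.array([[260,268],[390,225],[410,290],[275,333]])/4.5+[380,130]
for z in(.055,.065):print((ray(c,nose,z)-t)@R)
s=observe();q=s["eef_rot"];yaw=2*np.arctan2(q[1],q[0]);print(s["tool_pos"],yaw,"want",th+np.pi)
g=t+R@[-.155,.012];print("goal",g,(g-s["tool_pos"][:2])/.02,(th+np.pi-yaw)/.12)
E
```

```text
[[ 0.1435 -0.0035  0.0764]
 [ 0.1446  0.0088  0.0765]
 [ 0.1652  0.0057  0.0845]
 [ 0.1647 -0.0065  0.0854]
 [ 0.1544  0.001   0.0813]]
[[ 0.1251 -0.0125]
 [ 0.1248  0.019 ]
 [ 0.1417  0.02  ]
 [ 0.1417 -0.013 ]]
[[ 0.1219 -0.0149]
 [ 0.1216  0.0158]
 [ 0.138   0.0167]
 [ 0.138  -0.0154]]
[0.4541 0.1034 0.2453] 1.4753998157351575 want 1.800992653589793
goal [0.5354 0.3557] [ 4.0658 12.6159] 2.7132736487886295
```

```bash
python3 -m pendant '[[[0.34,1,0],0.226,0.36],[[0.34,1,0],0.226,0.36],[[0.34,1,0],0.226,0.36],[[0.34,1,0],0.226,0.36],[[0.34,1,0],0.226,0.36],[[0.34,1,0],0.226,0.36],[[0.34,1,0],0.226,0.36],[[0.34,1,0],0.226,0.36],[[0.34,1,0],0.226,0.36],[[0.34,1,0],0.226,0.36],[[0.34,1,0],0.226,0.36],[[0.34,1,0],0.226,0.36]]' && python3 -m pendant '[[[0,0.6,0],0,0.36],[[0,0,-1],0,0.36],[[0,0,-1],0,0.36],[[0,0,-1],0,0.36],[[0,0,-1],0,0.36],[[0,0,-1],0,0.36],[[0,0,-1],0,0.36],[[0,0,-1],0,0.36],[[0,0,0],0,0.36],[[0,0,0],0,0.36]]'; python3 - <<'E'
from h import *
c=calibration("wrist");cv2.imwrite("pics/w2.png",capture("wrist"));cv2.imwrite("pics/t2.png",capture("top")[155:260,165:325].repeat(4,0).repeat(4,1))
E
```

```text
time: 4.15
tool_pos: [0.5358, 0.3434, 0.2454]
eef_rot: [0.623, 0.782, -0.0, -0.0]
force: [-0.5, -0.3, -0.2]
finger_gap: 0.641
gripper_force: 0.0
time: 4.98
tool_pos: [0.5353, 0.3538, 0.1053]
eef_rot: [0.624, 0.781, -0.001, -0.0]
force: [-0.7, -0.7, 0.8]
finger_gap: 0.642
gripper_force: 0.0
```

View pics/w2.png

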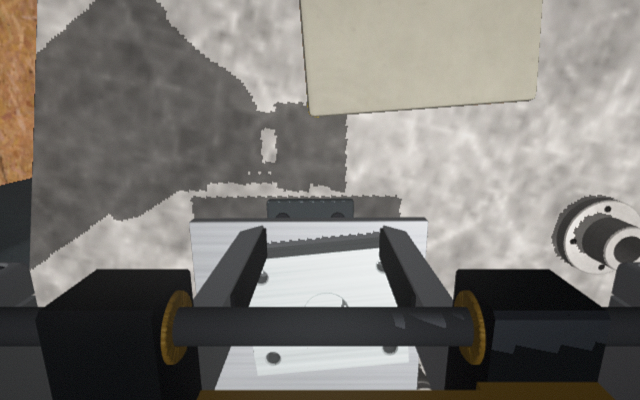

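The shelf's rear is clear of the block ahead, and the fingers straddle the rear edge of the plate. I'll descend and then push diagonally for the first 85 mm.

```bash
python3 -m pendant '[[[0,0,-0.9],0,0.36],[[0,0,-0.9],0,0.36],[[0,0,-0.9],0,0.36],[[0,0,0],0,0.36],[[0,0,0],0,0.36]]' && python3 -m pendant '[[[0.055,-0.35,0],0,0.36],[[0.055,-0.35,0],0,0.36],[[0.055,-0.35,0],0,0.36],[[0.055,-0.35,0],0,0.36],[[0.055,-0.35,0],0,0.36],[[0.055,-0.35,0],0,0.36],[[0.055,-0.35,0],0,0.36],[[0.055,-0.35,0],0,0.36],[[0.055,-0.35,0],0,0.36],[[0.055,-0.35,0],0,0.36],[[0.055,-0.35,0],0,0.36],[[0.055,-0.35,0],0,0.36]]'; python3 -m pendant '[[[0,0,0],0,0.36],[[0,0,0],0,0.36]]'; python3 - <<'E'
from h import *
cv2.imwrite("pics/t3.png",capture("top"))
a=cv2.imread("pics/t3.png")[150:260,195:345]
cv2.imwrite("pics/t3z.png",cv2.resize(a,None,fx=5,fy=5,interpolation=cv2.INTER_CUBIC))
E
```

```text
time: 5.5
tool_pos: [0.5362, 0.354, 0.0524]
eef_rot: [0.624, 0.781, 0.0, -0.0]
force: [0.3, -0.2, -0.0]
finger_gap: 0.639
gripper_force: 0.0
time: 6.5
tool_pos: [0.5495, 0.2695, 0.0521]
eef_rot: [0.624, 0.782, 0.001, -0.0]
force: [-1.0, 6.5, 4.5]
finger_gap: 0.64
gripper_force: 2.8
time: 6.67
tool_pos: [0.5495, 0.2685, 0.0515]
eef_rot: [0.624, 0.781, -0.0, 0.0]
force: [1.4, 0.1, -0.5]
finger_gap: 0.639
gripper_force: 0.0
```

View pics/t3z.png

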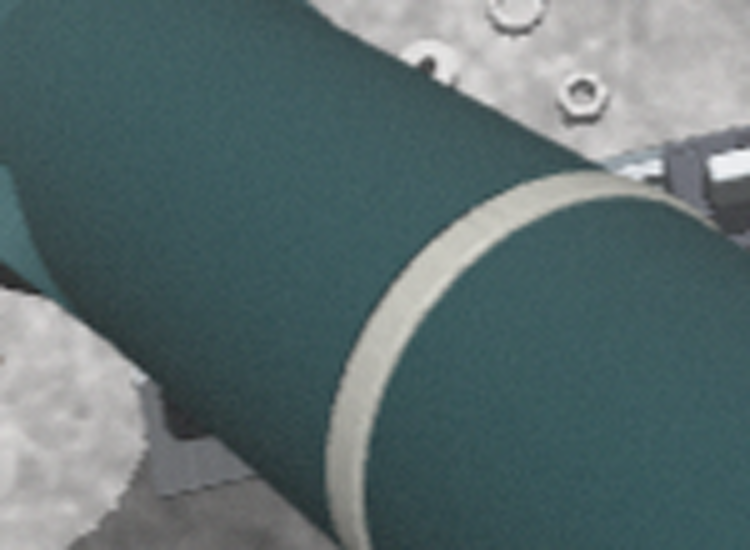

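The arm blocks the top view. I'll back off, rise, and measure with the wrist camera.

```bash
python3 -m pendant '[[[-0.1,0.5,0],0,0.36],[[0,0,0.5],0,0.36],[[0,0,1],0,0.36],[[0,0,1],0,0.36],[[0,0,1],0,0.36],[[0,0,1],0,0.36],[[0,0,1],0,0.36],[[0,-1,1],0,0.36],[[0,-1,1],0,0.36],[[0,-1,1],0,0.36],[[0,0,0],0,0.36],[[0,0,0],0,0.36]]'; python3 - <<'E'
from h import *
import pickle
c=calibration("wrist");cv2.imwrite("pics/w4.png",capture("wrist"));pickle.dump(c,open("w4.pkl","wb"))
E
```

```text
time: 7.72
tool_pos: [0.5477, 0.2194, 0.2229]
eef_rot: [0.624, 0.781, 0.001, 0.001]
force: [0.0, -0.1, -0.7]
finger_gap: 0.644
gripper_force: 0.0
```

View pics/w4.png

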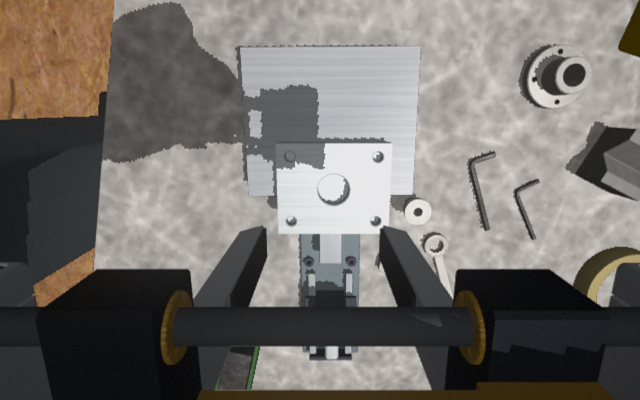

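Clear view: the plate top spans (277,142)–(391,234), the shelf's rear corners are (238,46) and (420,46), and its front corners are (248,195) and (413,195). The plate looks nearly square, so I'll compute its pose from these points.

```bash
cat > m.py <<'E'
from h import *
np.set_printoptions(precision=4,suppress=True)
def meas(c,shelf,plate,zp):
    th,R,t,e=fit([(-.144,-.085),(-.144,.085),(0,.085),(0,-.085)],ray(c,shelf,.044));print("step",th,t,e)
    tp,_,p,e2=fit([(-.045,-.055),(-.045,.055),(.045,.055),(.045,-.055)],ray(c,plate,zp));print("plate rel yaw",tp-th,R.T@(p-t),e2)
    s=observe();q=s["eef_rot"];print("tool",(s["tool_pos"][:2]-t)@R,s["tool_pos"],"yaw rel",2*np.arctan2(q[1],q[0])-np.pi-th)
    return th,R,t
E
python3 - <<'E'
from m import *
import pickle
c=pickle.load(open("w4.pkl","rb"))
meas(c,[(238,46),(420,46),(413,195),(248,195)],[(277,142),(391,142),(391,234),(277,234)],.064)
# subpixel edges: bright profile
im=cv2.cvtColor(cv2.imread("pics/w4.png"),cv2.COLOR_BGR2GRAY).astype(int)
for r in(175,190,205):print(r,im[r,270:284],im[r,384:398])
for r in(55,75,95):print(r,im[r,234:246],im[r,412:424])
E
```

```text
step -1.3415154636251168 [0.5604 0.2033] [0.0011 0.0006 0.0012 0.0006]
plate rel yaw -0.0034402392510273216 [-0.0105  0.0036] [0.0015 0.0017 0.0028 0.0022]
tool [-0.0193 -0.0091] [0.5471 0.2201 0.2219] yaw rel -0.005648971659101942
175 [188 189 185 121  99 100 162 219 226 226 227 226 227 226] [232 233 231 233 232 232 230 221 219 220 219 219 218 219]
190 [187 188 183 121  94  95 110 208 220 221 221 220 220 222] [232 232 232 232 232 232 227 223 222 224 224 224 223 224]
205 [100  91  92  96  95  92  97 151 211 219 219 220 218 219] [233 232 232 233 233 207 153 136 108 102 104 109 110 106]
55 [158 153 130  87  75  79 121 170 178 178 178 179] [193 191 192 190 192 193 194 192 167 168 170 174]
75 [123 153 160 160 108  86  86 108 167 175 174 174] [196 196 196 197 197 199 194 148 166 174 171 172]
95 [ 92  91  92  93  88  86  89  85  77  96 141 155] [201 202 203 204 201 198 164 170 171 168 166 167]
```

The plate is square, at (-10.5, +3.6) mm. I'll go back behind it and push the remaining stretch, with a slight drift towards −y.

```bash
python3 -m pendant '[[[-0.03,0.92,-0.5],0,0.36],[[-0.03,0.92,-0.5],0,0.36],[[-0.03,0.92,-0.5],0,0.36],[[0,0,-1],0,0.36],[[0,0,-1],0,0.36],[[0,0,-1],0,0.36],[[0,0,-1],0,0.36],[[0,0,-1],0,0.36],[[0,0,-1],0,0.36],[[0,0,-1],0,0.36],[[0,0,0],0,0.36],[[0,0,0],0,0.36]]' && python3 -m pendant '[[[0.042,-0.243,0],0,0.36],[[0.042,-0.243,0],0,0.36],[[0.042,-0.243,0],0,0.36],[[0.042,-0.243,0],0,0.36],[[0.042,-0.243,0],0,0.36],[[0.042,-0.243,0],0,0.36],[[0.042,-0.243,0],0,0.36],[[0.042,-0.243,0],0,0.36],[[0.042,-0.243,0],0,0.36],[[0.042,-0.243,0],0,0.36],[[0.042,-0.243,0],0,0.36],[[0.042,-0.243,0],0,0.36]]'
```

```text
time: 8.77
tool_pos: [0.5442, 0.2758, 0.0506]
eef_rot: [0.623, 0.782, -0.001, -0.001]
force: [-0.3, 0.6, 0.7]
finger_gap: 0.644
gripper_force: 0.0
time: 9.77
tool_pos: [0.5556, 0.2159, 0.0513]
eef_rot: [0.624, 0.781, -0.0, -0.0]
force: [-0.5, 2.2, -0.3]
finger_gap: 0.641
gripper_force: 0.9
```

```bash
python3 -m pendant '[[[0.035,-0.15,0],0,0.36],[[0.035,-0.15,0],0,0.36],[[0.035,-0.16,0],0,0.36],[[0,0,0],0,0.36],[[0,0,0],0,0.36]]' && python3 -m pendant '[[[-0.1,0.5,0],0,0.36],[[0,0,0.5],0,0.36],[[0,0,1],0,0.36],[[0,0,1],0,0.36],[[0,0,1],0,0.36],[[0,0,1],0,0.36],[[0,-0.7,1],0,0.36],[[0,-0.7,1],0,0.36],[[0,-0.7,1],0,0.36],[[0,0,1],0,0.36],[[0,0,0],0,0.36],[[0,0,0],0,0.36]]'; python3 - <<'E'
from h import *
import pickle
c=calibration("wrist");cv2.imwrite("pics/w5.png",capture("wrist"));pickle.dump(c,open("w5.pkl","wb"))
E
```

```text
time: 10.18
tool_pos: [0.5578, 0.207, 0.0514]
eef_rot: [0.624, 0.781, -0.0, 0.0]
force: [-0.1, 0.6, -0.1]
finger_gap: 0.642
gripper_force: 0.0
time: 11.18
tool_pos: [0.5559, 0.176, 0.2229]
eef_rot: [0.624, 0.782, 0.001, 0.001]
force: [0.3, 0.4, 0.2]
finger_gap: 0.639
gripper_force: 0.0
```

View pics/w5.png

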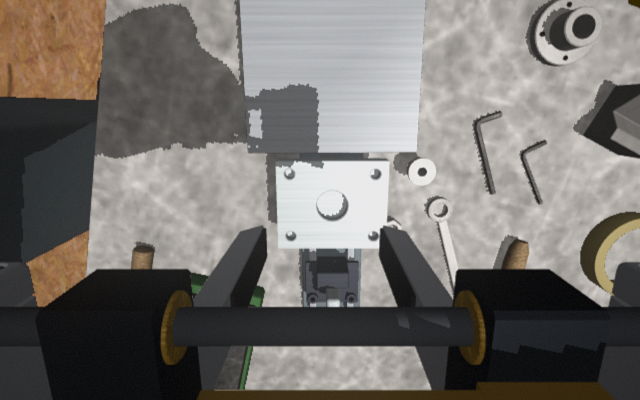

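The plate now lies in front of the step, with corners about (277,159), (388,159), (388,248) and (277,248). The shelf front edge runs from (248,152) to (417,152).

```bash
python3 - <<'E'
from m import *
import pickle
c=pickle.load(open("w5.pkl","rb"))
th=-1.341;R=np.array([[np.cos(th),-np.sin(th)],[np.sin(th),np.cos(th)]]);t=np.array([.560,.203])
print("step corners",(ray(c,[(248,152.5),(417,152.5)],.044)-t)@R)
P=(ray(c,[(277,159),(388.5,159),(388.5,248.5),(277,248.5)],.060)-t)@R;print(P,P.mean(0))
print("holes",(ray(c,[(289,174),(376,174),(374,236),(290,236)],.060)-t)@R)
s=observe();print("tool",(s["tool_pos"][:2]-t)@R,s["tool_pos"])
for a,b in((.1305,0),):
    g=t+R@[.1545,.0005];print("tab goal",g,(g-s["tool_pos"][:2])/.02)
print(R*50)
E
```

```text
step corners [[-0.0006 -0.0837]
 [ 0.0004  0.0863]]
[[ 0.0039 -0.0528]
 [ 0.0045  0.0549]
 [ 0.097   0.0585]
 [ 0.0963 -0.0562]] [0.0504 0.0011]
holes [[ 0.0186 -0.0416]
 [ 0.0191  0.0432]
 [ 0.0833  0.0432]
 [ 0.0828 -0.0424]]
tool [ 0.0254 -0.0106] [0.5555 0.1759 0.2218]
tab goal [0.5957 0.0527] [ 2.0105 -6.1595]
[[ 11.389   48.6856]
 [-48.6856  11.389 ]]
```

The plate is level (hole spacing 85/64 mm), at x≈50 mm, y≈+1 mm, and square. Next I'll pinch the stop tab.

```bash
python3 -m pendant '[[[0.287,-0.88,0],0,0.36],[[0.287,-0.88,0],0,0.36],[[0.287,-0.88,0],0,0.36],[[0.287,-0.88,0],0,0.36],[[0.287,-0.88,0],0,0.36],[[0.287,-0.88,0],0,0.36],[[0.287,-0.88,0],0,0.36],[[0,0,-1],0,0.36],[[0,0,-1],0,0.36],[[0,0,-1],0,0.36],[[0,0,0],0,0.36],[[0,0,0],0,0.36]]' && python3 -m pendant '[[[0,0,-1],0,0.36],[[0,0,-1],0,0.36],[[0,0,-1],0,0.36],[[0,0,-1],0,0.36],[[0,0,-1],0,0.36],[[0,0,-0.6],0,0.36],[[0,0,0],0,0.36],[[0,0,0],0,0.5]]' && python3 -m pendant '[[[0,0,0],0,0.7],[[0,0,0],0,0.85],[[0,0,0],0,1],[[0,0,0],0,1],[[0,0,0],0,1],[[0,0,0],0,1],[[0,0,0],0,1],[[0,0,0],0,1]]'
```

```text
time: 12.23
tool_pos: [0.5952, 0.0527, 0.1607]
eef_rot: [0.623, 0.782, -0.001, -0.001]
force: [-0.4, 0.2, 0.7]
finger_gap: 0.643
gripper_force: 0.0
time: 12.9
tool_pos: [0.5962, 0.0525, 0.0502]
eef_rot: [0.624, 0.782, 0.0, 0.0]
force: [0.5, 0.2, 0.8]
finger_gap: 0.6
gripper_force: 0.0
time: 13.57
tool_pos: [0.5952, 0.0519, 0.0495]
eef_rot: [0.624, 0.782, -0.001, -0.0]
force: [-6.9, -1.6, 7.6]
finger_gap: 0.149
gripper_force: 30.0
```

Gripped the 14 mm tab (opening 0.149). Sliding it towards the plate.

```bash
python3 -m pendant '[[[-0.0456,0.195,0],0,1],[[-0.0456,0.195,0],0,1],[[-0.0456,0.195,0],0,1],[[-0.0456,0.195,0],0,1],[[-0.0456,0.195,0],0,1],[[-0.0456,0.195,0],0,1],[[0,0,0],0,1]]'; python3 -m pendant '[[[-0.0342,0.146,0],0,1],[[-0.0342,0.146,0],0,1],[[0,0,0],0,1]]'; python3 -m pendant '[[[-0.0228,0.0974,0],0,1],[[0,0,0],0,1]]'
```

```text
time: 14.15
tool_pos: [0.5895, 0.076, 0.0495]
eef_rot: [0.623, 0.782, -0.001, -0.0]
force: [-7.7, 0.8, 7.8]
finger_gap: 0.146
gripper_force: 30.0
time: 14.4
tool_pos: [0.5883, 0.0812, 0.0495]
eef_rot: [0.624, 0.782, -0.001, -0.0]
force: [-6.7, -2.2, 8.2]
finger_gap: 0.149
gripper_force: 30.0
time: 14.57
tool_pos: [0.588, 0.0827, 0.0495]
eef_rot: [0.624, 0.782, -0.001, -0.0]
force: [-6.4, -3.7, 8.4]
finger_gap: 0.145
gripper_force: 30.0
```

```bash
for i in 1; do python3 -m pendant '[[[-0.0114,0.0487,0],0,1],[[0,0,0],0,1]]'; python3 -m pendant '[[[-0.0114,0.0487,0],0,1],[[0,0,0],0,1]]'; done | grep -E 'pos|force: \['
```

```text
tool_pos: [0.5878, 0.0835, 0.0496]
force: [-6.1, -5.2, 8.2]
tool_pos: [0.5876, 0.0842, 0.0495]
force: [-6.2, -6.4, 7.8]
```

```bash
(python3 -m pendant '[[[-0.0114,0.0487,0],0,1],[[0,0,0],0,1]]'; python3 -m pendant '[[[-0.0114,0.0487,0],0,1],[[0,0,0],0,1]]';python3 -m pendant '[[[-0.0114,0.0487,0],0,1],[[0,0,0],0,1]]') | grep -E 'pos|force: \['
```

```text
tool_pos: [0.5876, 0.0842, 0.0495]
force: [-5.1, -11.0, 9.2]
tool_pos: [0.5876, 0.0843, 0.0495]
force: [-4.3, -15.9, 10.3]
tool_pos: [0.5876, 0.0844, 0.0495]
force: [-3.8, -18.6, 10.3]
```

The stop has stalled at about 17 N, so the plate is nipped. Backing off until the tool has moved 5 mm from (0.5876, 0.0844).

```bash
(python3 -m pendant '[[[0,0,0],0,1],[[0.0228,-0.0974,0],0,1],[[0.0228,-0.0974,0],0,1],[[0.0228,-0.0974,0],0,1],[[0,0,0],0,1],[[0,0,0],0,1]]'; python3 -m pendant '[[[0.0114,-0.0487,0],0,1],[[0,0,0],0,1]]') | grep -E 'pos|force: \['
```

```text
tool_pos: [0.5881, 0.0821, 0.0495]
force: [-6.2, -3.1, 7.6]
tool_pos: [0.5883, 0.0814, 0.0495]
force: [-6.7, -1.0, 6.9]
```

```bash
(python3 -m pendant '[[[0.0114,-0.0487,0],0,1],[[0.0114,-0.0487,0],0,1],[[0,0,0],0,1],[[0,0,0],0,1]]') | grep -E 'pos|force: \['
```

```text
tool_pos: [0.5887, 0.0795, 0.0495]
force: [-7.3, -1.2, 6.9]
```

```bash
(python3 -m pendant '[[[0,0,0],0,0.8],[[0,0,0],0,0.6],[[0,0,0],0,0.45],[[0,0,0],0,0.45],[[0,0,0],0,0.45],[[0,0,0],0,0.45]]'; python3 -m pendant '[[[0,0,0.5],0,0.45],[[0,0,1],0,0.45],[[0,0,1],0,0.45],[[0,0,1],0,0.45],[[0,0,1],0,0.45],[[0,0,1],0,0.45],[[0,0,1],0,0.45],[[-0.1,0.6,1],0,0.45],[[-0.1,0.6,1],0,0.45],[[-0.1,0.6,1],0,0.45],[[0,0,0],0,0.45],[[0,0,0],0,0.45]]') | grep -E 'pos|force: \[|gap'; python3 - <<'E'
from h import *
import pickle
c=calibration("wrist");cv2.imwrite("pics/w6.png",capture("wrist"));pickle.dump(c,open("w6.pkl","wb"))
E
```

```text
tool_pos: [0.5895, 0.0794, 0.0494]
force: [-0.0, -0.1, -0.6]
finger_gap: 0.521
tool_pos: [0.5837, 0.1162, 0.2409]
force: [0.0, -0.9, -1.3]
finger_gap: 0.548
```

View pics/w6.png

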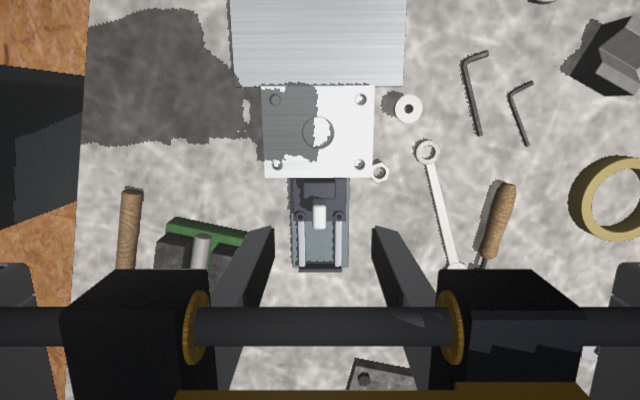

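The plate rests against the step with the stop just beyond it, holes at (275,99), (361,99), (360,164) and (277,165), and the tab top at about (320,217). Now a numeric check.

```bash
python3 - <<'E'
from m import *
import pickle
c=pickle.load(open("w6.pkl","rb"))
th=-1.341;R=np.array([[np.cos(th),-np.sin(th)],[np.sin(th),np.cos(th)]]);t=np.array([.560,.203])
print("step corners",(ray(c,[(232,85),(404,84)],.044)-t)@R)
H=(ray(c,[(275,99),(361,99),(360,164),(277,165)],.060)-t)@R;print(H,H.mean(0))
print("yaw",np.arctan2(-(H[1]-H[0])[0],(H[1]-H[0])[1]),"tab",(ray(c,[(320,217)],.081)-t)@R)
E
```

```text
step corners [[-0.002  -0.0864]
 [-0.0021  0.0872]]
[[ 0.0122 -0.0415]
 [ 0.0126  0.0424]
 [ 0.0766  0.0427]
 [ 0.0772 -0.0419]] [0.0446 0.0004]
yaw -0.004528776004174549 tab [[0.1263 0.0017]]
```

```bash
python3 -c "from station import *; print(hand_in())"
```

```text
the job is handed in; nothing more can be done
None
```

The job is handed in, verdict not shown: my last wrist-camera check put the plate level, square (under 0.01 rad) and within 1 mm of centre on the bar, and the stop, after nipping it at about 17 N, is backed off 5 mm.

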